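Weigh the tall canister on the sprung hook scale

TASK

Weigh the tall, slim canister: take it by its upright wooden tab, hang its stirrup on the arm of the sprung hook scale and lower it gently until the scale alone carries all its weight, then let go so smoothly that the hook neither drops nor springs up, and lift clear, leaving the canister hanging upright and still. How much it is filled, and so how far the scale sinks, is not known beforehand: feel for it, do not push the hook down towards its stop, and leave the squat canister and everything else on the table where it is.

Things in the scene. Friction and masses are not known exactly. Their poses are not given: they have to be found in the camera images.
- tall_can: tall slim aluminium canister, 46 mm across, 62 mm high to its flat lid; on the lid a rigid steel stirrup, on that an upright wooden grip tab; 138 mm high in all. Origin: centre of the underside, z up. Turned half round it is the same. Its weight is hidden, anything up to 7.5 N
- tall_can_eye (a point): middle of the flat roof of the stirrup opening, 92 mm above the canister's underside, axes as the canister's. The opening is a window seen along x: 28 mm wide (y), 30 mm high (from the lid up to this roof), 10 mm through (x). The bar above the roof is 8 mm thick and 40 mm wide in y. The roof is what rests on the scale's arm
- tall_can_tab (a point): the point to grip on the tab, 124 mm above the canister's underside. The tab stands on the stirrup's bar from 24 mm below this point to 14 mm above it, 18 mm wide in y and 12 mm thick in x: grip it from above, fingers closing along y, fingertips at most 22 mm below this point
- squat_can: the other canister, to be left alone: wide and low, 64 mm across and 34 mm high, same stirrup and tab, 110 mm high in all. Origin: centre of the underside
- scale: spring scale, fixed: dark base plate 190 x 110 x 12 mm, grey square tube 46 mm wide and 135 mm high, out of whose top stands a sprung steel plunger (16 mm thick) with a flat level arm at its head that points along the scale's own -x. Origin: underside of the tube's centre, z up. Nothing of it stands higher than 10 mm above the arm
- hook_seat (a point): middle of the seat on the arm's top; 85 mm out from the plunger's axis, 270 mm above the table when unloaded; axes as the scale's, free end towards -x. Arm 8 mm wide (y), 6 mm thick. Seat 26 mm long (x), between an upturned tip (10 mm high, 6 mm long, at the free end) and a 5.5 mm rear stop. The stirrup passes over the tip from the free end, canister x along the arm, then down
- hook (a joint): how far plunger and arm are pushed straight down, m: 0 unloaded, stop at 0.110. A linear damped spring of 75 N/m (13.3 mm per newton) holds them up; a load of F newtons rests at F/75 m. The reading is spoilt if the hook ever moves faster than 0.07 m/s: lower at 0.03 m/s or less, and let go only when no more than about 0.3 N is still held up or pressed down by the hand
- cup: white cup 60 mm across, 52 mm high, a bystander
- salve_tin: round salve tin 55 mm across, 22 mm high, a bystander
- matchbox: matchbox 36 x 53 x 15 mm, a bystander

How it is judged (in metres and radians):
On the way, in this order (a step that is already met when the one before it is completed fails the run):
1. the tall canister is lifted in the fingers, 50 mm clear of the table (height (world z) of tall_can above 0.05 m and contact force between the fingers and tall_can above 1 N and value of joint hook below 0.004 m), for 0.2 s.
2. its stirrup pulls the hook down by at least 12 mm while the fingers still hold it (value of joint hook above 0.012 m and contact force between tall_can and scale above 0.8 N and contact force between the fingers and tall_can above 1 N and x of tall_can_eye in the frame of hook_seat between -0.014 and 0.014 m and y of tall_can_eye in the frame of hook_seat between -0.013 and 0.013 m), for 0.2 s.
At the end, for the whole second after the job is handed in: The tall canister hangs by its stirrup on the seat of the arm (roof middle within 14 mm of the seat middle along the arm, 13 mm across, 6 mm in height), upright within 0.15 rad, at rest (under 30 mm/s; hook under 10 mm/s), its whole weight on the scale (hook down 15 to 104 mm), the fingers off it (x of tall_can_eye in the frame of hook_seat between -0.014 and 0.014 m and y of tall_can_eye in the frame of hook_seat between -0.013 and 0.013 m and z of tall_can_eye in the frame of hook_seat between -0.006 and 0.006 m and contact force between tall_can and scale above 1.2 N and value of joint hook between 0.015 and 0.104 m and velocity of joint hook between -0.01 and 0.01 m/s and angle between tall_can's own z axis and vertical below 0.15 rad and linear speed of tall_can below 0.03 m/s and contact force between the fingers and tall_can below 0.05 N); the robot touches nothing.
It fails at once if the hook drops or springs up faster than 0.07 m/s (velocity of joint hook above 0.07 m/s or velocity of joint hook below -0.07 m/s).
It fails at once if the hook is pushed down almost to its stop (over 106 mm) (value of joint hook above 0.106 m).
It fails at once if the canister is pressed or knocked against the scale with over 12 N (contact force between tall_can and scale above 12 N).
It fails at once if the robot itself presses on the scale with over 5 N (contact force between any of the fingers, the arm and scale above 5 N).
It fails at once if the squat canister, cup, salve tin or matchbox is moved over 20 mm (distance of any of squat_can, cup, salve_tin, matchbox from where it was at the start of the episode above 0.02 m).
It also fails if it takes over 53 s, if anything falls off the work surface, if the arm or the gripper's body presses on something with over 40 N, if the wrist force passes 120 N, or if a joint passes its speed limit or range.

ROBOT

A 7-joint arm with a two-finger parallel gripper is mounted at the origin on a cart in front of the work surface, level with it; the furniture and walls round the work are solid. World frame = base frame: x ahead of the robot, y to its left, z up, the work surface at z = 0. Lengths are in m, angles in degrees, forces in N, time in s.
With the tool pointing down it reaches from about 0.35 to 0.9 m from the base axis. Payload 8.1 kg.
Tool frame: the origin (TCP) lies at the very end of the fingers, on their centre line; the grasp point (between the pads) lies 19 mm behind it; z points along the fingers, x is the direction in which the jaws open and shut, and the axes are right-handed (so a half turn about z gives the same grasp; the last joint's range is limited). The gripper opens to 85 mm and grips with 20 to 120 N. Pads are 22 mm wide; open, the fingers measure 114 mm over their backs; the gripper's body (76 mm by 85 mm) begins 54 mm behind the grasp point. The pads swing forward as they close: fully open they stand 13 mm farther back than shut.
Start: joints at [-79.733, 24.895, 1.432, 90.138, -0.665, 64.973, -4.303], TCP at [0.174, 0.6, 0.231] pointing down, gripper open.
Joint ranges: [-149.89, 149.89], [-25.12, 119.58], [-72.63, 75.52], [4.76, 147.25], [-75.54, 255.54], [6.69, 114.76], [-157.13, 157.13]. Speed limits (degrees/s): [127.2, 127.2, 172.46, 172.46, 180, 180, 180].

INTERFACE

Orientations are given as a 3x3 rotation matrix whose columns are the frame's x, y, z axes.
In Python, from workcell import robot gives the robot as it stands.
- The arm moves only by the tool move_arm, never from a script. Its argument "steps" is a list of rows, each a list of 4 numbers: the shift along the tool's x, y, z in mm, then the turn about the tool's z in degrees. In form: [[x, y, z, yaw], ...]. A call has 1 to 20 rows; each row shifts and turns the commanded pose from where the row before left it, along the tool's axes as they then stand; what a row does not reach is not made up. A row lasts 1/8 s, in which the tool goes at most 62.5 mm and 10.7 degrees, less where a joint would pass 70% of its speed; a pose out of reach is approached as far as the arm can. A call is refused whole if a number of a shift passes 62.5 or a number of a turn 10.7, either way. A call with a gripper value outside its range is refused whole. "claw" is the opening, from 0 (shut) to 1 (fully open), set as the call begins (left out, the last holds). The fingers move at their own pace and stop on an object; "grip_force" is the grip in N (left out, the last holds). Time passes only in rows, so rows that do not move let the fingers close. It gives the time, the measured TCP pose, the force and the opening at its end, in the units of the state.
- robot.read_state(): the state, without advancing time (a new reading comes with each control period).
- robot.camera(name): name is "scene" or "top" or "wrist"; returns a dict with "color" (400x640x3 uint8, red, green, blue), "fx", "fy", "cx", "cy" (pixels), "R" (3x3) and "t" (3): a world point X has camera coordinates R X + t. Camera axes: x right, y down, z forward; pixel columns grow to the right and rows downward; lengths in m; the calibration is good to about 2 mm. A picture is of the moment at which its call begins. There is no depth.
- robot.job_done(): hands the job in, once; it reports no verdict.
Trained networks look in the newest picture that a camera, given by its name, has taken for a name from the list of things; names that differ only in an ending like _2 or _b are one class to them, and where a whole thing is asked for, a point or a joint stands for the part that bears it (a point fixed in the world has none). Each returns a list of dicts, best first, with "conf" (0 to 1); they miss things now and then, are a little off and sometimes report something else, mostly with a low value. They report only what shows in the picture. A call takes as long as a camera call.
- robot.look_for(thing, camera): "rect" ([left, top, right, bottom] in pixels, round what is visible of it).
- robot.landmark_of(thing, camera): "centre" ([column, row] in pixels: a listed point, or the origin of a listed thing).
The state is a dict: "t": time; "qpos": joint angles; "dq": joint speeds; "joint_efforts": joint torques, N m; "eef_pos": TCP position; "ee_rot": TCP orientation; "wrist_force": force on the tool from outside, world axes, zero at the start; "moment": the same for the moment, N m; "finger_gap": opening from 0.0 (shut) to 1.0 (fully open).
Only numpy, scipy, OpenCV 4.12 (cv2) and the standard library are available. Lean on these libraries where they do the work, as an engineer would, in place of code of your own. Each camera call takes 0.05 s, during which the arm holds its last target. There are 200 camera calls.

## Working session

There is one attempt and no reset: what is moved stays moved. The work goes in short steps, Python scripts to look and compute and a tool call to move; the robot and the scene stay as the last step left them, time stands still between calls to the robot, and variables do not carry over. Pictures are saved under pics/ and viewed, about 8 in all and at most 12, crops included, and the job is handed in when it is done.

Besides the shell and the picture viewer there is one more tool, called after "Request:" as name([rows], argument=value, ...), one row to a line, values as JSON. move_arm: Moves the arm, as the interface text tells. Its arguments: {"type":"object","properties":{"steps":{"type":"array"},"claw":{"type":"number"},"grip_force":{"type":"number"}},"required":["steps"]}

```bash
mkdir -p pics
cat > h.py <<'E'
import numpy as np, cv2
from workcell import robot
def tri(obs):
    # obs: list of (cam, px)
    A=[];b=[]
    for c,p in obs:
        R=np.array(c["R"]);t=np.array(c["t"])
        d=R.T@np.array([(p[0]-c["cx"])/c["fx"],(p[1]-c["cy"])/c["fy"],1]);d/=np.linalg.norm(d)
        o=-R.T@t;P=np.eye(3)-np.outer(d,d);A.append(P);b.append(P@o)
    X=np.linalg.solve(sum(A),sum(b))
    return X,[np.linalg.norm(P@X-q) for P,q in zip(A,b)]
def onz(c,p,z):
    R=np.array(c["R"]);t=np.array(c["t"])
    d=R.T@np.array([(p[0]-c["cx"])/c["fx"],(p[1]-c["cy"])/c["fy"],1]);o=-R.T@t
    return o+d*(z-o[2])/d[2]
def proj(c,X):
    q=np.array(c["R"])@np.array(X)+np.array(c["t"]);return np.array([c["fx"]*q[0]/q[2]+c["cx"],c["fy"]*q[1]/q[2]+c["cy"]])
E
python3 - <<'E'
from h import *
np.set_printoptions(precision=4,suppress=True)
cs={n:robot.camera(n) for n in("scene","top","wrist")}
for n,c in cs.items(): cv2.imwrite(f"pics/{n}0.png",c["color"][:,:,::-1]); print(n,-np.array(c["R"]).T@c["t"])
cv2.imwrite("pics/a.png",np.vstack([cs["scene"]["color"],cs["top"]["color"]])[:,:,::-1][::1,::1])
im=cv2.resize(cv2.imread("pics/a.png"),(480,600));
for th in["tall_can","tall_can_eye","tall_can_tab","squat_can","scale","hook_seat","cup","salve_tin","matchbox"]:
    for n in("scene","top"):
        L=robot.landmark_of(th,n)[:2]
        print(th,n,[(np.round(l["centre"],1),round(l["conf"],2)) for l in L])
s=robot.read_state();print(s["t"],s["eef_pos"],s["ee_rot"],s["wrist_force"])
E
```

```text
scene [-0.007  -1.0075  0.8088]
top [ 0.3062 -0.126   1.1583]
wrist [0.0973 0.622  0.3724]
tall_can scene [(array([253.7, 217.2]), 0.62)]
tall_can top [(array([227.5, 236.9]), 0.75)]
tall_can_eye scene []
tall_can_eye top [(array([226.1, 234.5]), 0.66), (array([269.8, 196.3]), 0.38)]
tall_can_tab scene [(array([252.1, 180. ]), 0.65)]
tall_can_tab top [(array([219.5, 226. ]), 0.93)]
squat_can scene [(array([283.2, 236.6]), 0.62)]
squat_can top [(array([279.9, 235.5]), 0.95)]
scale scene [(array([360.9, 271.6]), 0.91)]
scale top [(array([364.8, 188.1]), 0.76)]
hook_seat scene [(array([252.5, 179.8]), 0.63), (array([334.8, 186.1]), 0.58)]
hook_seat top [(array([365.3, 195.6]), 0.63), (array([269.1, 198.8]), 0.28)]
cup scene [(array([356.4, 343.6]), 0.63)]
cup top [(array([439.4, 253.3]), 0.67)]
salve_tin scene [(array([308.5, 224.3]), 0.66)]
salve_tin top [(array([270.6, 199.2]), 0.71)]
matchbox scene [(array([303.2, 316.9]), 0.89)]
matchbox top [(array([389.8, 273.9]), 0.63)]
1.05 [0.1738 0.6004 0.2313] [[ 0.2782  0.9605  0.    ]
 [ 0.9605 -0.2782  0.0001]
 [ 0.0001 -0.     -1.    ]] [-0.7169  0.6917  0.0372]
```

View pics/scene0.png

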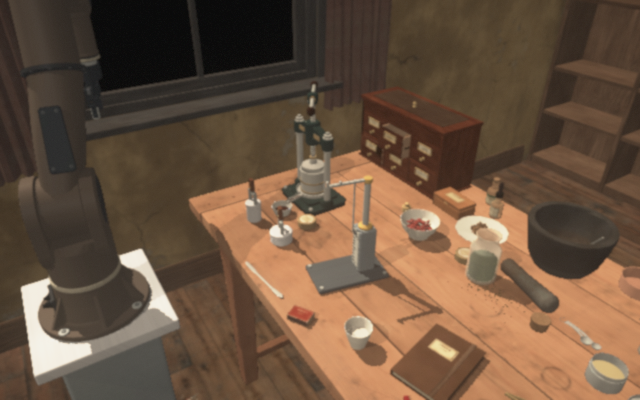

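View pics/top0.png

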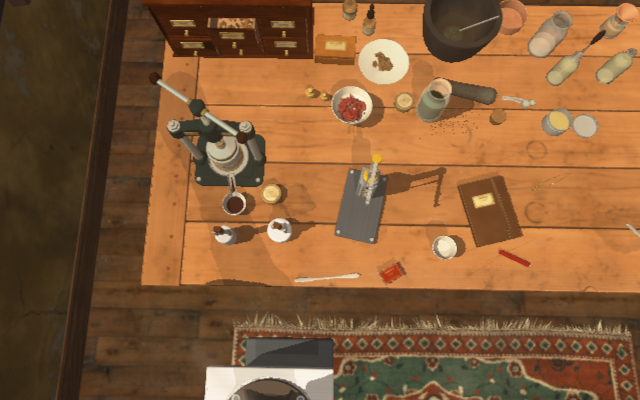

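Run:
```python
from h import *
np.set_printoptions(precision=4,suppress=True)
s=robot.camera("scene");t=robot.camera("top")
print("tall",onz(s,(253.7,217.2),0),onz(t,(227.5,236.9),0))
print("tab",tri([(s,(252.1,180)),(t,(219.5,226))]),onz(t,(219.5,226),.124))
print("eye",onz(t,(226.1,234.5),.092))
print("squat",tri([(s,(283.2,236.6)),(t,(279.9,235.5))]))
print("scale",tri([(s,(360.9,271.6)),(t,(364.8,188.1))]),onz(t,(364.8,188.1),0),onz(s,(360.9,271.6),0))
print("seat",tri([(s,(334.8,186.1)),(t,(365.3,195.6))]),onz(t,(365.3,195.6),.27))
for n,a,b in(("cup",(356.4,343.6),(439.4,253.3)),("tin",(308.5,224.3),(270.6,199.2)),("mb",(303.2,316.9),(389.8,273.9))):print(n,tri([(s,a),(t,b)]))
```

```text
tall [0.479 0.133 0.   ] [0.4777 0.1256 0.    ]
tab (array([0.4802, 0.1176, 0.1366]), [np.float64(0.0031583313147846024), np.float64(0.003158331314784563)]) [0.4854 0.1195 0.124 ]
eye [0.47   0.1094 0.092 ]
squat (array([ 0.4895, -0.0188,  0.0145]), [np.float64(0.008251116561030595), np.float64(0.008251116561030636)])
scale (array([ 0.615 , -0.2394, -0.0068]), [np.float64(0.00613942714887435), np.float64(0.006139427148874308)]) [ 0.619  -0.2414  0.    ] [ 0.6033 -0.2449  0.    ]
seat (array([ 0.5333, -0.2169,  0.2615]), [np.float64(0.0013517449171580548), np.float64(0.001351744917158166)]) [ 0.5299 -0.2155  0.27  ]
cup (array([ 0.4459, -0.4372,  0.0062]), [np.float64(0.0025944691647426374), np.float64(0.0025944691647426395)])
tin (array([0.5906, 0.0114, 0.0019]), [np.float64(0.008250348019961893), np.float64(0.008250348019962049)])
mb (array([ 0.3903, -0.3066,  0.0032]), [np.float64(0.0029591384251042626), np.float64(0.0029591384251043055)])
```

The scene view shows the scale's arm from (368,182) to (332,186), with the tall can at (253,208) and the squat can at (281,235). The top view shows the tall can at (226,233) and the scale plate centred at (360,205). The arm points roughly towards the robot, and the computed seat-to-axis distance is 85 mm, which matches. Next I'll move over the tall can.

Request:
move_arm([
  [-37,42,0,0],
  [-37,42,0,0],
  [-37,42,0,0],
  [-37,42,0,0],
  [-37,42,0,0],
  [-37,42,0,0],
  [-37,42,0,0],
  [-37,42,0,0],
  [-37,42,0,0],
  [-37,42,0,0],
  [0,0,0,0],
], claw=1, grip_force=40)

```text
t: 2.52
eef_pos: [0.4764, 0.1236, 0.2316]
ee_rot: [[0.286, 0.958, 0.002], [0.958, -0.286, -0.001], [-0.001, 0.002, -1.0]]
wrist_force: [-0.3, 0.6, -0.2]
finger_gap: 1.002
```

Run:
```python
from h import *
np.set_printoptions(precision=4,suppress=True)
c=robot.camera("wrist");cv2.imwrite("pics/w1.png",c["color"][:,:,::-1])
print(-np.array(c["R"]).T@c["t"],c["R"])
for th,z in(("tall_can",0),("tall_can_eye",.092),("tall_can_tab",.124),("squat_can",0),("salve_tin",0)):
    for l in robot.landmark_of(th,"wrist")[:2]: print(th,l["centre"],l["conf"],onz(c,l["centre"],z))
    print([ (np.round(l["rect"]),l["conf"]) for l in robot.look_for(th,"wrist")[:2]])
s=robot.read_state();print(s["t"],s["eef_pos"],s["ee_rot"],s["wrist_force"],s["qpos"])
```

```text
[0.3999 0.1463 0.3733] [[ 0.2854  0.9584 -0.0008]
 [ 0.9094 -0.2706  0.3158]
 [ 0.3025 -0.0909 -0.9488]]
tall_can [327.6, 165.8] 0.69 [0.4809 0.1235 0.    ]
[(array([304., 146., 352., 213.]), 0.78)]
tall_can_eye [325.3, 187.6] 0.64 [0.4784 0.1219 0.092 ]
[(array([303., 144., 356., 214.]), 0.79)]
tall_can_tab [327.4, 199.8] 0.67 [0.4792 0.1235 0.124 ]
[(array([306., 145., 350., 213.]), 0.74), (array([244., 259., 291., 310.]), 0.38)]
squat_can [214.9, 209.0] 0.61 [ 0.4924 -0.0146  0.    ]
[(array([167., 185., 246., 265.]), 0.93)]
salve_tin [271.4, 279.8] 0.82 [0.5983 0.0166 0.    ]
[(array([244., 261., 291., 306.]), 0.56)]
3.075 [0.4742 0.1286 0.2313] [[ 0.2773  0.9608  0.    ]
 [ 0.9608 -0.2773  0.0001]
 [ 0.0001 -0.     -1.    ]] [-0.1357 -0.9821  1.0022] [-35.3316  12.2971  16.8147 109.3566  -4.1318  58.9196  57.1533]
```

View pics/w1.png

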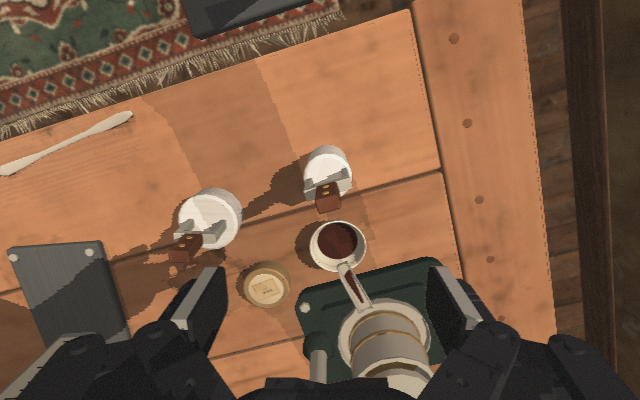

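The tall can is at about (328,180) in the wrist picture, with the tab at (327,197) and the stirrup bar nearly level in the image. The three landmarks agree on (0.479, 0.123). An enlarged crop should give the yaw.

Run:
```python
import cv2
a=cv2.imread("pics/w1.png")[135:225,280:380];cv2.imwrite("pics/w1c.png",cv2.resize(a,None,fx=6,fy=6,interpolation=cv2.INTER_CUBIC))
```

```text
(no output)
```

View pics/w1c.png

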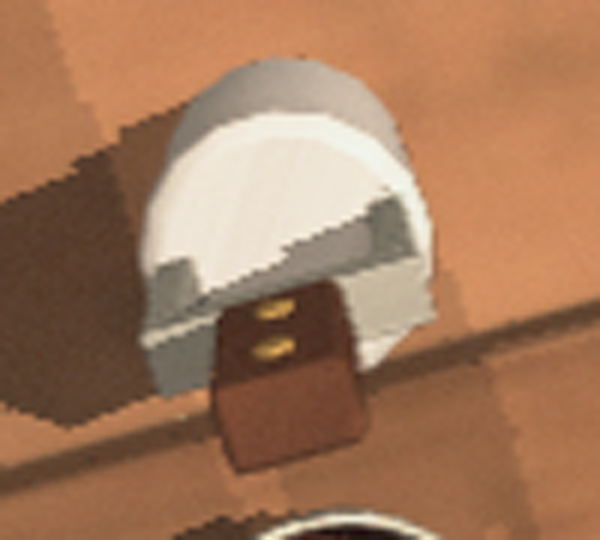

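```bash
cat >> h.py <<'E'
def yawline(c,p,q,z):
    a=onz(c,p,z);b=onz(c,q,z);return (a+b)/2,np.linalg.norm(a-b),np.degrees(np.arctan2((b-a)[1],(b-a)[0]))
E
python3 - <<'E'
from h import *
c=robot.camera("wrist")
f=lambda u,v:(280+u/6,135+v/6)
print(yawline(c,f(142,342),f(432,260),.1))   # bar top front edge
print(yawline(c,f(150,302),f(417,250),.092))
print(yawline(c,f(215,388),f(360,370),.138))
print(yawline(c,f(240,473),f(368,435),.138))
print(onz(c,f(290,425),.138), proj(c,[.474,.129,.231]))
E
```

```text
(array([0.47223409, 0.13022444, 0.1       ]), np.float64(0.041238012142634665), np.float64(90.27578685398326))
(array([0.47078278, 0.13022366, 0.092     ]), np.float64(0.03810809149534591), np.float64(85.29871474020541))
(array([0.47114025, 0.13053374, 0.138     ]), np.float64(0.017392312721807943), np.float64(81.3443741663999))
(array([0.48081605, 0.12981475, 0.138     ]), np.float64(0.0161420748069546), np.float64(91.4554733987683))
[0.47679445 0.12923721 0.138     ] [327.39627852 266.70081257]
```

The bar's y-direction comes out at about 90° world, and the bar centre at (0.477, 0.129), with a measured length of 41 mm against the true 40. Next I turn 16°, descend to TCP z 0.106 and grip.

Request:
move_arm([
  [0,0,0,-8],
  [0,0,0,-8],
  [0,3,20,0],
  [0,0,25,0],
  [0,0,25,0],
  [0,0,25,0],
  [0,0,20,0],
  [0,0,10,0],
  [0,0,0,0],
  [0,0,0,0],
])

```text
t: 4.38
eef_pos: [0.4779, 0.1283, 0.107]
ee_rot: [[0.003, 1.0, 0.001], [1.0, -0.003, 0.0], [0.0, 0.001, -1.0]]
wrist_force: [0.6, -1.3, 0.7]
finger_gap: 0.998
```

Run:
```python
from h import *
c=robot.camera("wrist");cv2.imwrite("pics/w2.png",c["color"][:,:,::-1])
s=robot.read_state();print(s["t"],s["eef_pos"],s["ee_rot"],s["wrist_force"],s["qpos"])
```

```text
4.425 [0.47787575 0.12832238 0.10707299] [[ 2.69408470e-03  9.99995600e-01  1.24200257e-03]
 [ 9.99996188e-01 -2.69483390e-03  6.01936097e-04]
 [ 6.05280439e-04  1.24037616e-03 -9.99999048e-01]] [0.15377593 0.74153893 0.46676067] [-31.0581363   21.67431923  12.7018681  117.20016499  -7.01958662
  41.74361448  75.86028505]
```

View pics/w2.png

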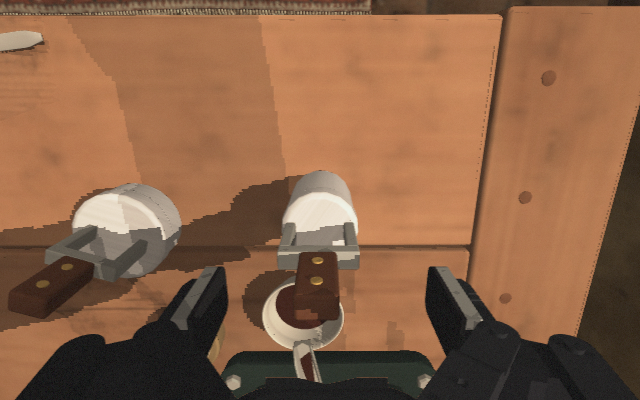

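The tab is centred at column 318 and the fingers at about 328, so the hand sits about 4 mm off in y. Checking this numerically.

Run:
```python
from h import *
c=robot.camera("wrist")
print(yawline(c,(278,249),(358,250),.1),yawline(c,(277,263),(357,268),.092))
print(yawline(c,(296,292),(340,292),.138),yawline(c,(300,322),(339,319),.138))
```

```text
(array([0.47208667, 0.12391173, 0.1       ]), np.float64(0.0380146296387578), np.float64(89.04564152591128)) (array([0.48507022, 0.12314311, 0.092     ]), np.float64(0.040792005415107475), np.float64(85.81508581550563))
(array([0.47056678, 0.12473996, 0.138     ]), np.float64(0.016264948221138446), np.float64(89.83149589545317)) (array([0.48311593, 0.12517489, 0.138     ]), np.float64(0.014932089652477441), np.float64(95.05864852861913))
```

The centre is (0.477, 0.1245). I shift 4 mm, grip, then lift.

Request:
move_arm([
  [-4,-1,0,0],
  [0,0,0,0],
  [0,0,0,0],
])

```text
t: 4.85
eef_pos: [0.4764, 0.1241, 0.1064]
ee_rot: [[0.003, 1.0, 0.0], [1.0, -0.003, 0.0], [0.0, 0.0, -1.0]]
wrist_force: [-0.3, -0.3, -0.3]
finger_gap: 1.0
```

Request:
move_arm([
  [0,0,0,0],
  [0,0,0,0],
  [0,0,0,0],
  [0,0,0,0],
  [0,0,0,0],
  [0,0,0,0],
  [0,0,0,0],
], claw=0, grip_force=50)

```text
t: 5.72
eef_pos: [0.4765, 0.1242, 0.1064]
ee_rot: [[0.003, 1.0, 0.0], [1.0, -0.003, 0.0], [0.0, 0.0, -1.0]]
wrist_force: [0.2, 1.5, 3.3]
finger_gap: 0.2
```

Run:
```python
from h import *
for i in range(3):
  robot.camera("wrist");s=robot.read_state();print(s["t"],s["eef_pos"],s["wrist_force"],s["finger_gap"])
```

```text
5.775 [0.4764733  0.12421524 0.10641407] [0.09074896 0.06033544 2.11202245] 0.19934098186452928
5.825 [0.47649585 0.12421763 0.1064168 ] [0.83397583 1.29559815 1.93145268] 0.20443519859543746
5.875 [0.4764687  0.1242506  0.10640913] [-0.1152443   0.98585981  3.23850846] 0.20110345321395193
```

Request:
move_arm([
  [0,0,-5,0],
  [0,0,-15,0],
  [0,0,-30,0],
  [0,0,-30,0],
  [0,0,0,0],
  [0,0,0,0],
  [0,0,0,0],
  [0,0,0,0],
])

```text
t: 6.88
eef_pos: [0.4758, 0.1239, 0.1855]
ee_rot: [[0.003, 1.0, -0.001], [1.0, -0.003, -0.001], [-0.001, -0.001, -1.0]]
wrist_force: [0.3, -0.7, -4.0]
finger_gap: 0.197
```

Run:
```python
from h import *
F=[]
for i in range(4):
  robot.camera("wrist");s=robot.read_state();F.append(s["wrist_force"])
print(s["t"],s["eef_pos"],np.array(F),np.mean(F,0),s["finger_gap"],s["moment"])
```

```text
7.075 [0.47623381 0.12405621 0.18604985] [[-0.11978096 -0.66096304 -4.8632943 ]
 [ 0.54744584 -0.63203336 -4.74048072]
 [-0.0127774  -0.04613096 -3.73227472]
 [ 0.64290091  0.56999077 -3.13469293]] [ 0.2644471  -0.19228415 -4.11768567] 0.20210125196951034 [ 0.0191855   0.07496696 -0.00176985]
```

The can is lifted and weighs about 4 N. Before approaching, I'll refine the scale's pose from the top and scene views.

Run:
```python
from h import *
np.set_printoptions(precision=4,suppress=True)
t=robot.camera("top");s=robot.camera("scene")
a=cv2.resize(t["color"][145:245,330:400],None,fx=6,fy=6,interpolation=cv2.INTER_CUBIC)
b=cv2.resize(s["color"][170:270,315:380],None,fx=6,fy=6,interpolation=cv2.INTER_CUBIC)
cv2.imwrite("pics/sc.png",np.hstack([a,b])[:,:,::-1])
for th in("hook_seat","scale"):
  for n,c in(("top",t),("scene",s)):
    print(th,n,[(l["centre"],l["conf"]) for l in robot.landmark_of(th,n)[:3]])
print(t["fx"],s["fx"])
```

```text
hook_seat top [([370.9, 194.7], 0.58)]
hook_seat scene [([332.5, 182.8], 0.96)]
scale top [([363.7, 192.4], 0.89), ([210.5, 219.8], 0.52)]
scale scene [([362.2, 269.8], 0.63)]
438.25276527160065 483.2111145780803
```

View pics/sc.png

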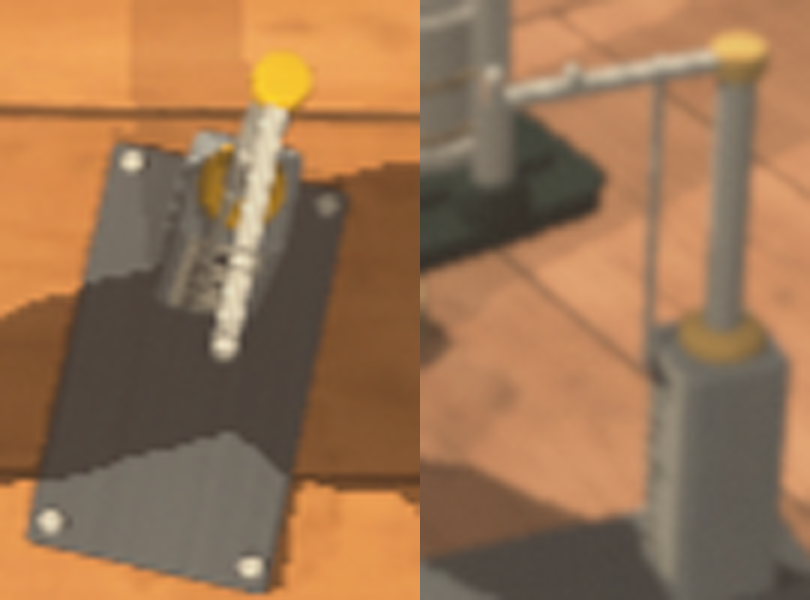

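In the top view, the plunger head is at (377,158.7) and the arm tip at (367.3,203). In the scene view, the head is at (368.3,178), the tip at (327.3,182.5) and the rear stop at (340.3,182.5). Base screws are visible for the yaw.

Run:
```python
from h import *
np.set_printoptions(precision=4,suppress=True)
t=robot.camera("top");s=robot.camera("scene")
T=lambda u,v:(330+u/6,145+v/6); S=lambda u,v:(315+(u-420)/6,170+v/6)
h,r=tri([(t,T(282,82)),(s,S(740,50))]);print("head",h,r,onz(t,T(282,82),.278))
p,r=tri([(t,T(224,346)),(s,S(493,75))]);print("tip",p,r,onz(t,T(224,346),.28))
print("tip/head scene z=.28",onz(s,S(493,73),.28),onz(s,S(740,50),.278),"stop",onz(s,S(572,72),.2755))
d=h-p;print(np.hypot(*d[:2]),np.degrees(np.arctan2(d[1],d[0])))
a=yawline(t,T(50,520),T(131,160),.012);b=yawline(t,T(250,566),T(327,205),.012);print(a,b)
c=yawline(t,T(30,540),T(118,145),.012);print(c)
for th in[("w",.27)]: print(tri([(t,(370.9,194.7)),(s,(332.5,182.8))]))
```

```text
head [ 0.6114 -0.2407  0.2703] [np.float64(0.000283580387259834), np.float64(0.00028358038725981695)] [ 0.6085 -0.2396  0.278 ]
tip [ 0.5128 -0.2187  0.2783] [np.float64(7.662803366935692e-05), np.float64(7.662803366936383e-05)] [ 0.5125 -0.2186  0.28  ]
tip/head scene z=.28 [ 0.5119 -0.2199  0.28  ] [ 0.603  -0.2516  0.278 ] stop [ 0.5419 -0.2283  0.2755]
0.10104594733529133 -12.578246784872766
(array([ 0.5784, -0.1874,  0.012 ]), np.float64(0.16992079867443013), np.float64(-11.975324776314894)) (array([ 0.5591, -0.2757,  0.012 ]), np.float64(0.16923926889015928), np.float64(-12.266741606559172))
(array([ 0.5774, -0.1801,  0.012 ]), np.float64(0.1862389370662054), np.float64(-11.787945602554037))
(array([ 0.527 , -0.2248,  0.2774]), [np.float64(0.00342326775463849), np.float64(0.003423267754638367)])
```

The scale's yaw is −12.2°. Tip to axis measures 101 mm, exactly as it should, so the seat is at (0.5285, −0.2221). I stage 70 mm in front of it at roof height of about 0.288.

Request:
move_arm([
  [0,0,-30,4],
  [0,0,-40,4],
  [0,0,-36,4],
  [-10,2,-10,0],
  [-32,5,0,0],
  [-35,6,0,0],
  [-35,6,0,0],
  [-35,6,0,0],
  [-35,6,0,0],
  [-35,6,0,0],
  [-35,6,0,0],
  [-35,6,0,0],
  [-25,3,0,0],
  [-15,2,0,0],
  [0,0,0,0],
  [0,0,0,0],
  [0,0,0,0],
])

```text
t: 9.6
eef_pos: [0.4606, -0.2057, 0.3022]
ee_rot: [[0.208, 0.978, -0.0], [0.978, -0.208, 0.001], [0.001, -0.0, -1.0]]
wrist_force: [-0.5, 0.8, -4.3]
finger_gap: 0.201
```

Run:
```python
from h import *
np.set_printoptions(precision=4,suppress=True)
F=[]
for i in range(5):
  c=robot.camera(["wrist","top","scene"][i%3]);F.append(robot.read_state()["wrist_force"])
s=robot.read_state();print(s["t"],s["eef_pos"],s["ee_rot"],np.mean(F,0),s["finger_gap"],s["qpos"])
w=robot.camera("wrist");sc=robot.camera("scene")
b=cv2.resize(sc["color"][130:280,290:410],(480,600),interpolation=cv2.INTER_CUBIC)
cv2.imwrite("pics/s3.png",b[:,:,::-1])
cv2.imwrite("pics/w3.png",w["color"][:,:,::-1])
```

```text
9.85 [ 0.4604 -0.2066  0.3023] [[ 0.2098  0.9777  0.0001]
 [ 0.9777 -0.2098  0.0001]
 [ 0.0001  0.0001 -1.    ]] [ 0.0468 -0.0319 -4.364 ] 0.19806960773647772 [ -8.5362  10.5133  32.0697 102.2403  -5.968   68.9219 103.1383]
```

View pics/s3.png

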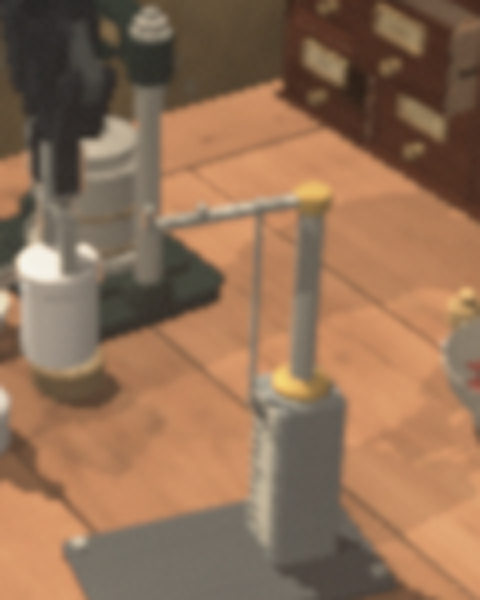

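View pics/w3.png

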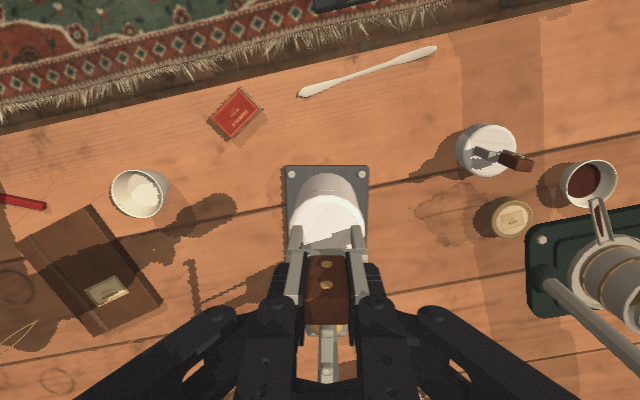

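Seen from the wrist, the tab (column 327) and the arm tip (328) are aligned, and the base plate is square to the hand. The roof at 0.288 clears the tip by 8 mm and the lid lies 6 mm below the arm. Next I pass over the tip.

Request:
move_arm([
  [0,8,0,0],
  [0,10,0,0],
  [0,10,0,0],
  [0,10,0,0],
  [0,10,0,0],
  [0,10,0,0],
  [0,8,0,0],
  [0,4,0,0],
  [0,0,0,0],
  [0,0,0,0],
])

```text
t: 11.2
eef_pos: [0.5284, -0.2217, 0.3023]
ee_rot: [[0.211, 0.978, -0.0], [0.978, -0.211, 0.0], [0.0, -0.0, -1.0]]
wrist_force: [-0.6, -0.3, -4.0]
finger_gap: 0.2
```

Run:
```python
from h import *
np.set_printoptions(precision=4,suppress=True)
F=[]
for i in range(5):
  c=robot.camera("scene");F.append(robot.read_state()["wrist_force"])
s=robot.read_state();print(s["t"],s["eef_pos"],np.mean(F,0),s["finger_gap"])
sc=c;w=robot.camera("wrist")
b=cv2.resize(sc["color"][140:240,300:400],(500,500),interpolation=cv2.INTER_CUBIC)
d=cv2.resize(w["color"][150:390,270:390],(250,500),interpolation=cv2.INTER_CUBIC)
cv2.imwrite("pics/s4.png",np.hstack([b,d])[:,:,::-1])
```

```text
11.45 [ 0.5286 -0.2216  0.3024] [-0.0072 -0.0851 -3.7399] 0.20193342223536678
```

View pics/s4.png

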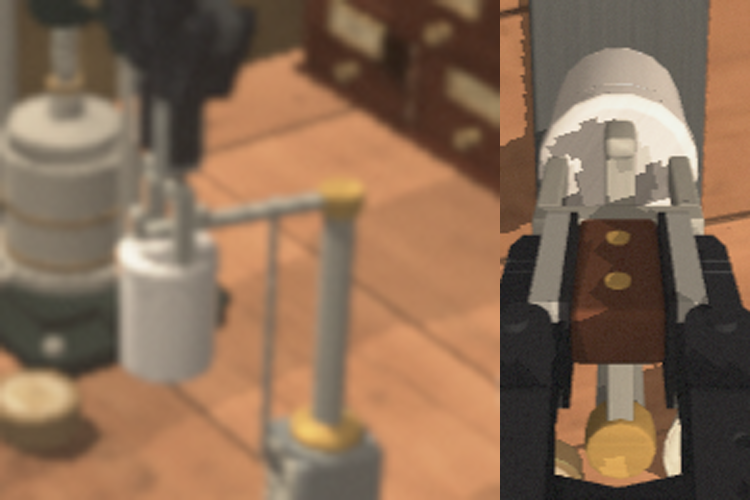

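The arm runs through the stirrup, centred, with the tip at crop (620,138) in front of the bar. A quick numeric check of the along-arm position.

Run:
```python
from h import *
w=robot.camera("wrist");s=robot.read_state();R=np.array(s["ee_rot"]);p=np.array(s["eef_pos"])
for v in(122,136,152):
  X=onz(w,(327.6,150+v/2.083),.28);print(v,(R.T@(X-p))*1000)
for v,z in((206,.2959),(213,.2959)): X=onz(w,(270+122/2.083,150+v/2.083),z);print("bar",(R.T@(X-p))*1000)
```

```text
122 [  0.39312982 -20.91070486  22.36867653]
136 [  0.39833974 -17.29537081  22.36911197]
152 [  0.40437771 -13.10543104  22.36961662]
bar [ 0.80965499 -6.33540741  6.47049078]
bar [ 0.81374352 -4.57363835  6.47070321]
```

The tip is 17 mm ahead (16 expected) and the bar is centred on the tool, so the eye is within about 1 mm of the seat. Lowering at 20 mm/s or less from contact.

Request:
move_arm([
  [0,0,3,0],
  [0,0,3,0],
  [0,0,3,0],
  [0,0,3,0],
  [0,0,2,0],
  [0,0,2,0],
  [0,0,2,0],
  [0,0,2,0],
  [0,0,2,0],
  [0,0,2.5,0],
  [0,0,2.5,0],
  [0,0,2.5,0],
  [0,0,2.5,0],
  [0,0,2.5,0],
  [0,0,2.5,0],
  [0,0,2.5,0],
  [0,0,1.5,0],
  [0,0,0,0],
  [0,0,0,0],
])

```text
t: 13.92
eef_pos: [0.5288, -0.2217, 0.2614]
ee_rot: [[0.21, 0.978, 0.0], [0.978, -0.21, -0.0], [0.0, 0.0, -1.0]]
wrist_force: [0.0, 0.5, -3.0]
finger_gap: 0.202
```

```bash
cat > f.py <<'E'
from h import *
np.set_printoptions(precision=4,suppress=True)
F=[]
for i in range(10):
  robot.camera("scene");F.append(robot.read_state()["wrist_force"])
s=robot.read_state();print(s["t"],s["eef_pos"],np.mean(F,0),np.std(F,0)/10**.5,s["finger_gap"])
E
python3 f.py
```

```text
14.425 [ 0.5288 -0.2217  0.2613] [-0.0178  0.0978 -2.1572] [0.1227 0.1342 0.1438] 0.19761273431923398
```

Sunk about 23 mm, which is 1.7 N, with about 2.2 N still held: the total is about 3.9 N and 29 mm remain. Going 20 mm further.

Request:
move_arm([
  [0,0,1.5,0],
  [0,0,2.5,0],
  [0,0,2.5,0],
  [0,0,2.5,0],
  [0,0,2.5,0],
  [0,0,2.5,0],
  [0,0,2.5,0],
  [0,0,2,0],
  [0,0,1.5,0],
  [0,0,0,0],
  [0,0,0,0],
])

```text
t: 15.8
eef_pos: [0.5288, -0.2217, 0.2414]
ee_rot: [[0.21, 0.978, 0.0], [0.978, -0.21, 0.0], [0.0, 0.0, -1.0]]
wrist_force: [-0.4, -0.5, -1.1]
finger_gap: 0.203
```

```bash
python3 f.py; python3 f.py
```

```text
16.3 [ 0.5287 -0.2217  0.2413] [ 0.3513  0.091  -0.4987] [0.0969 0.222  0.1146] 0.20035470205849137
16.8 [ 0.5288 -0.2217  0.2413] [ 0.586  -0.2496 -0.6174] [0.156  0.143  0.0755] 0.19863321908048556
```

About 0.56 N is still held (roughly 7.5 mm). The empty-hand readings averaged slightly positive, about +0.1 to 0.2, so I lower a further 8.5 mm.

Request:
move_arm([
  [0,0,1,0],
  [0,0,1.5,0],
  [0,0,1.5,0],
  [0,0,1.5,0],
  [0,0,1.5,0],
  [0,0,1,0],
  [0,0,0.5,0],
  [0,0,0,0],
  [0,0,0,0],
])

```text
t: 17.92
eef_pos: [0.5288, -0.2216, 0.2328]
ee_rot: [[0.21, 0.978, 0.0], [0.978, -0.21, 0.0], [0.0, 0.0, -1.0]]
wrist_force: [0.6, 0.6, 0.2]
finger_gap: 0.201
```

```bash
python3 f.py; python3 f.py; python3 f.py; python3 f.py
```

```text
18.425 [ 0.5287 -0.2217  0.2328] [ 0.4327 -0.5621 -0.0606] [0.1494 0.1573 0.1629] 0.20277803443538095
18.925 [ 0.5287 -0.2216  0.2328] [ 0.5438 -0.5278  0.0964] [0.1472 0.1983 0.157 ] 0.2020035017382156
19.425 [ 0.5288 -0.2216  0.2328] [ 0.81   -0.4765  0.2002] [0.1548 0.1129 0.1366] 0.20256701208024744
19.925 [ 0.5287 -0.2217  0.2328] [ 1.0854 -0.1566  0.0908] [0.1909 0.1419 0.1037] 0.20155810851427197
```

Fz is about +0.08 N, which is effectively balanced. I let go with a modest opening.

Request:
move_arm([
  [0,0,0,0],
  [0,0,0,0],
  [0,0,0,0],
  [0,0,0,0],
  [0,0,0,0],
  [0,0,0,0],
  [0,0,0,0],
  [0,0,0,0],
], claw=0.6, grip_force=20)

```text
t: 20.92
eef_pos: [0.5287, -0.2217, 0.2328]
ee_rot: [[0.211, 0.978, 0.0], [0.978, -0.211, 0.0], [0.0, 0.0, -1.0]]
wrist_force: [-0.5, 0.9, -0.7]
finger_gap: 0.601
```

```bash
python3 f.py
python3 - <<'E'
from h import *
sc=robot.camera("scene");w=robot.camera("wrist")
b=cv2.resize(sc["color"][140:240,300:400],(500,500),interpolation=cv2.INTER_CUBIC)
d=cv2.resize(w["color"][150:390,270:390],(250,500),interpolation=cv2.INTER_CUBIC)
cv2.imwrite("pics/s5.png",np.hstack([b,d])[:,:,::-1])
E
```

```text
21.425 [ 0.5287 -0.2216  0.2328] [ 0.0117 -0.3524  0.0481] [0.1025 0.1706 0.1449] 0.599776682680788
```

View pics/s5.png

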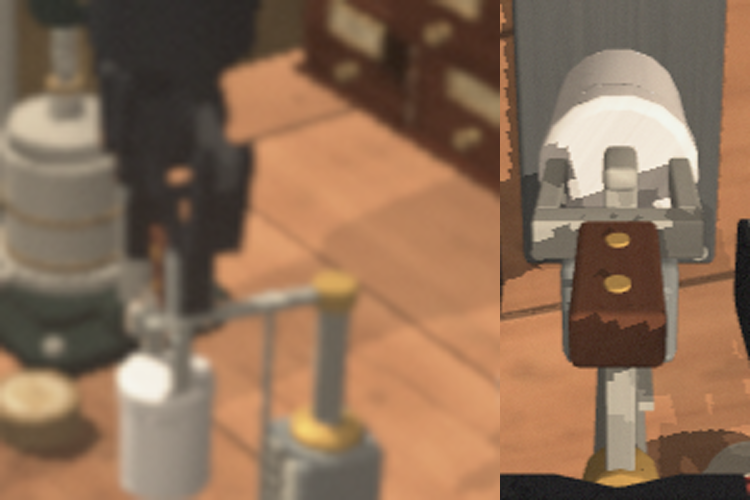

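The fingers are open and clear of the tab. The can hangs upright and centred on the seat, with the tip at (620,170) in front of the bar, and Fz has barely changed. Lifting clear straight up.

Request:
move_arm([
  [0,0,-5,0],
  [0,0,-10,0],
  [0,0,-15,0],
  [0,0,-20,0],
  [0,0,-25,0],
  [0,0,-25,0],
  [0,0,-20,0],
  [0,0,0,0],
  [0,0,0,0],
  [0,0,0,0],
  [0,0,0,0],
])

```text
t: 22.9
eef_pos: [0.5285, -0.2215, 0.3522]
ee_rot: [[0.21, 0.978, -0.001], [0.978, -0.21, 0.0], [0.0, -0.001, -1.0]]
wrist_force: [0.5, 0.1, 0.1]
finger_gap: 0.603
```

```bash
python3 f.py
python3 - <<'E'
from h import *
sc=robot.camera("scene");w=robot.camera("wrist")
b=cv2.resize(sc["color"][140:260,290:400],(550,600),interpolation=cv2.INTER_CUBIC)
d=cv2.resize(w["color"][150:390,270:390],(250,600),interpolation=cv2.INTER_CUBIC)
cv2.imwrite("pics/s6.png",np.hstack([b,d])[:,:,::-1])
E
```

```text
23.4 [ 0.5287 -0.2217  0.3528] [-0.2809  0.1306  0.1964] [0.1524 0.1143 0.1851] 0.5965312173127366
```

View pics/s6.png

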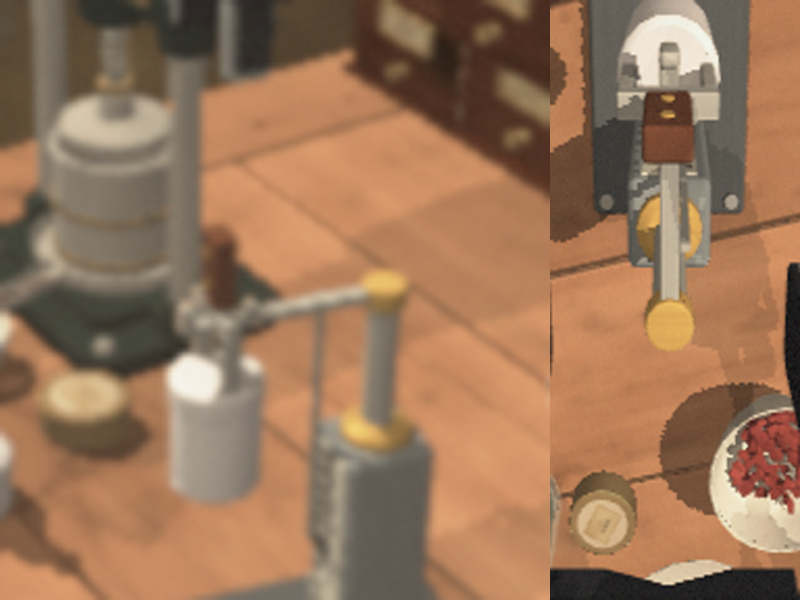

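The canister hangs upright on the seat and the hand is well clear. Handing in.

```bash
python3 -c "
from workcell import robot
print(robot.job_done())"
```

```text
the job is handed in; nothing more can be done
None
```

The tall canister hangs by its stirrup on the scale's arm, and I handed the job in at about 23.5 s of the 53 s allowed; no verdict is reported.

- **Loading:** I gripped it by the tab, lifted it, passed the stirrup over the arm's tip and lowered it at 20 mm/s or less once in contact. I stopped when the wrist force read about +0.1 N, then opened the fingers and lifted 120 mm clear.
- **Weight:** About 3.9–4 N, with the hook down about 52 mm. I worked this out from the tool height and wrist force; the hook position and its speed at release were not measured directly.
- **Last checks:** In the final pictures the canister hangs upright, with the tip in front of the stirrup bar. Measured just before lowering, the canister was within about 1–2 mm of the seat middle. Fz hardly changed on release, from +0.08 N to +0.05 N.
- **Disagreements:** While I held it at balance, a sideways force drifted up to about 1 N and vanished on release. The weight estimates from force and from sink differed by 0.2–0.3 N, which is close to the sensor noise and near the 0.3 N release limit.
- **Not checked:** I did not measure the squat canister, cup, salve tin or matchbox again at the end. The hand's path stayed clear of all of them.

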